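Make up two repair kits at the alterations counter

TASK

Make up the two repair kits from the stock on the counter. The blue board gets the press-stud setter, turned so that its red lug drops into the red slot and its foot sits fully home in the black collar, with the blue thread spool upright on the small round mark and the pink tape measure flat on the square mark; the yellow board gets the red thread spool upright on the small round mark and the orange tag roll flat on the large round mark. Centre each thing well on its mark and leave the white spool and the green tag roll where they are.

Things in the scene. Friction and masses are not known exactly. Their poses are not given: they have to be found in the camera images.
- setter_grip (a point): Press-stud setter standing upright, 63 mm tall: round brass foot (34 mm diameter, 12 high) with a red lug on one side (10 mm wide, to 28 mm from the axis, 12 high); above it a dark square grip, 16 x 16 mm, from 20 to 60 mm above the underside. The point is the grip's centre, on the axis, 40 mm above the underside. x points along the lug, square to a grip face; z up.
- blue_spool_center (a point): thread spool standing upright, blue thread between brown wooden flanges; 25 mm diameter, 40 mm tall. The point is its centre, half-way up (20 mm above its foot); z is its upright axis. A blue round sticker on top.
- red_spool_center (a point): thread spool standing upright, red thread between brown wooden flanges; 25 mm diameter, 40 mm tall. The point is its centre, half-way up (20 mm above its foot); z is its upright axis. A red round sticker on top.
- tape_center (a point): round pink tape measure with a white button, lying flat; case 51 mm diameter, about 20 mm high, with a small yellow tape end sticking out 4 mm toward its -x. The point is the centre of the round case, half-way up (10.5 mm above its underside); z is up.
- orange_roll_center (a point): orange tag roll lying flat (hole upward), 52 mm diameter, 26 mm high. The point is its centre, half-way up (13 mm above its underside); z is up.
- white_spool_center (a point): thread spool standing upright, cream-white thread between white flanges; 25 mm diameter, 40 mm tall. The point is its centre, half-way up (20 mm above its foot); z is its upright axis. Not needed: leave it.
- green_roll_center (a point): green tag roll lying flat, 44 mm diameter, 26 mm high. The point is its centre, half-way up (13 mm); z is up. Not needed: leave it.
- blue_board: Blue kit board, fixed, 260 (x) x 110 (y) x 8 mm thick; origin at the centre of its underside, x roughly away from the robot. On y = 0: at x = -80 mm the black eight-sided collar (10 mm high above the top, 45 mm inside, 59 outside, floor is the board's top), open to +x in a red-sided slot 20 mm wide, for the setter's lug (x along board +x; 5 mm play all round, about 10 degrees); at x = 0 the small round white mark (36 mm); at x = +80 the square white mark (68 mm).
- yellow_board: Yellow kit board, fixed, 260 (x) x 110 (y) x 8 mm thick; origin at the centre of its underside, x roughly away from the robot. On y = 0 are two white round marks: the small one (36 mm) at x = -50 mm and the large one (66 mm) at x = +50 mm.

How it is judged:
At the end, for the whole second after the job is handed in: Setter seated in the blue board's collar (on the board to 3 mm); both spools, tape and orange roll resting on their marks of the right boards (height to 4 mm); each within 12 mm of its place along each board axis, upright or flat to 5 degrees, at rest (x of setter_grip in the frame of blue_board between -0.092 and -0.068 m and y of setter_grip in the frame of blue_board between -0.012 and 0.012 m and z of setter_grip in the frame of blue_board between 0.045 and 0.051 m and angle between each of setter_grip, blue_spool_center, tape_center, red_spool_center, orange_roll_center's own z axis and vertical below 0.09 rad and x of blue_spool_center in the frame of blue_board between -0.012 and 0.012 m and y of blue_spool_center in the frame of blue_board between -0.012 and 0.012 m and z of blue_spool_center in the frame of blue_board between 0.024 and 0.032 m and x of tape_center in the frame of blue_board between 0.068 and 0.092 m and y of tape_center in the frame of blue_board between -0.012 and 0.012 m and z of tape_center in the frame of blue_board between 0.0145 and 0.0225 m and x of red_spool_center in the frame of yellow_board between -0.062 and -0.038 m and y of red_spool_center in the frame of yellow_board between -0.012 and 0.012 m and z of red_spool_center in the frame of yellow_board between 0.024 and 0.032 m and x of orange_roll_center in the frame of yellow_board between 0.038 and 0.062 m and y of orange_roll_center in the frame of yellow_board between -0.012 and 0.012 m and z of orange_roll_center in the frame of yellow_board between 0.017 and 0.025 m and linear speed of each of setter, blue_spool, tape, red_spool, orange_roll below 0.01 m/s); the robot touches nothing.
It fails at once if the white spool or the green tag roll is moved by more than 25 mm (distance of any of white_spool_center, green_roll_center from where it was at the start of the episode above 0.025 m).
It also fails if it takes over 144 s, if anything falls off the work surface, if the arm or the gripper's body presses on something with over 40 N, if the wrist force passes 120 N, or if a joint passes its speed limit or range.

ROBOT

A 7-joint arm with a two-finger parallel gripper is mounted at the origin on a cart in front of the work surface, level with it; the furniture and walls round the work are solid. World frame = base frame: x ahead of the robot, y to its left, z up, the work surface at z = 0. Lengths are in m, angles in rad, forces in N, time in s.
With the tool pointing down it reaches from about 0.4 to 0.85 m from the base axis. Payload 10.4 kg.
Tool frame: the origin (TCP) lies midway between the tips of the shut fingers; the grasp point (between the pads) lies 19 mm behind it; z points along the fingers, y is the line along which they close (so a half turn about z gives the same grasp; the last joint's range is limited). The gripper opens to 87 mm and grips with 3 to 60 N. Pads are 19 mm wide; open, the fingers measure 117 mm over their backs; the gripper's body (75 mm by 190 mm) begins 51 mm behind the grasp point.
Start: joints at [1.223, 0.332, -0.065, 1.46, 0.022, 1.35, -0.088], TCP at [0.199, -0.592, 0.223] pointing down, gripper open.
Joint ranges: [-2.6, 2.6], [-0.5, 2.12], [-1.47, 1.34], [0.16, 2.42], [-1.27, 4.41], [0.06, 2.06], [-2.6, 2.6]. Speed limits (rad/s): [2.22, 2.22, 2.79, 2.79, 3.14, 3.14, 3.14].

INTERFACE

Orientations are given as a unit quaternion [x, y, z, w].
In Python, from bench import r gives the robot as it stands.
- The arm moves only by the tool arm_command, never from a script. Its arguments are lists of equal length, an entry for each row: "xyz": the shift along the world's x, y, z in m, a list of three; "rot": the turn, a rotation vector about the world's x, y, z in rad, a list of three. In form: {"xyz": [[tx, ty, tz], ...], "rot": [[ax, ay, az], ...]}. A call has 1 to 20 rows; each row is the pose to reach, as a shift and turn from the pose commanded when the call began; what a row does not reach only later rows make up. A row lasts 1/12 s, in which the tool goes at most 41.7 mm and 7.16 degrees, less where a joint would pass 70% of its speed; a pose out of reach is approached as far as the arm can. A call with a gripper value outside its range is refused whole. "grip" is the opening, from 0 (shut) to 1 (fully open), set as the call begins (left out, the last holds). The fingers move at their own pace and stop on an object; "squeeze" is the grip in N (left out, the last holds). Time passes only in rows, so rows that repeat a pose let the fingers close. It gives the time, the measured TCP pose, the force, the opening and the grip force at its end, in the units of the state.
- r.read_state(): the state, without advancing time (a new reading comes with each control period).
- r.camera(name): name is "scene" or "top" or "wrist"; returns the picture (420x560x3 uint8, red, green, blue); there is no depth.
- r.camera_model(name): a dict with "fx", "fy", "cx", "cy" (pixels), "T" (4x4, takes a point from camera to world coordinates). Camera axes: x right, y up, looking along -z (the intrinsics and any distortion apply to the point x, -y, -z); pixel columns grow to the right and rows downward; lengths in m; the calibration is good to about 2 mm. A picture is of the moment at which its call begins: read the wrist's pose just before it. camera_model takes no time and is no camera call; for the wrist camera it gives the pose at the moment of the call.
- r.close_job(): hands the job in; it is judged then, once.
Trained networks look in the newest picture that a camera, given by its name, has taken for a name from the list of things; names that differ only in an ending like _2 or _b are one class to them, and where a whole thing is asked for, a point or a joint stands for the part that bears it (a point fixed in the world has none). Each returns a list of dicts, best first, with "conf" (0 to 1); they miss things now and then, are a little off and sometimes report something else, mostly with a low value. They report only what shows in the picture. A call takes as long as a camera call.
- r.look_for(label, camera): "at" ([x, y, z] in m, in the coordinates of the camera as it stood for that picture, good to about 4 mm: the middle of the surface that is visible of it).
- r.spot_point(label, camera): "at" ([x, y, z] in m, in the coordinates of the camera as it stood for that picture, good to about 4 mm: a listed point, or the origin of a listed thing).
The state is a dict: "time": time; "joint_positions": joint angles; "joint_vel": joint speeds; "joint_torque": joint torques, N m; "ee_pos": TCP position; "eef_rot": TCP orientation; "ft_force": force on the tool from outside, world axes, zero at the start; "torque": the same for the moment, N m; "width": finger opening in m; "grip_force": force on a finger pad.
Only numpy, scipy, OpenCV 4.12 (cv2) and the standard library are available. Lean on these libraries where they do the work, as an engineer would, in place of code of your own. Each camera call takes 0.05 s, during which the arm holds its last target. There are 200 camera calls.

## Working session

There is one attempt and no reset: what is moved stays moved. The work goes in short steps, Python scripts to look and compute and a tool call to move; the robot and the scene stay as the last step left them, time stands still between calls to the robot, and variables do not carry over. Pictures are saved under pics/ and viewed, at most 14 in all, crops included, and the job is handed in when it is done.

Besides the shell and the picture viewer there is one more tool, called after ">>>" by a JSON object that holds its "op" and its "data", one argument or row to a line. arm_command: Moves the arm, as the interface text tells. Its arguments: {"type":"object","properties":{"xyz":{"type":"array"},"rot":{"type":"array"},"grip":{"type":"number"},"squeeze":{"type":"number"}},"required":["xyz","rot"]}

```bash
mkdir -p pics; ls; cat > h.py <<'E'
import numpy as np, cv2
from bench import r
def snap(cam,fn=None):
    im=r.camera(cam)
    if fn: cv2.imwrite('pics/'+fn,im[:,:,::-1])
    return im
def W(cam,at):
    T=np.array(r.camera_model(cam)["T"]); return (T@np.r_[at,1])[:3]
def px2w(cam,u,v,z):
    m=r.camera_model(cam); T=np.array(m["T"])
    d=T[:3,:3]@np.array([(u-m["cx"])/m["fx"],-(v-m["cy"])/m["fy"],-1.]); o=T[:3,3]
    return o+d*(z-o[2])/d[2]
E
python3 - <<'E'
from h import *
s=r.read_state(); print({k:np.round(v,3) for k,v in s.items()})
a=snap("top","top0.png"); print({k:np.round(v,3) if k!='T' else np.round(v,3).tolist() for k,v in r.camera_model("top").items()})
for l in ["setter_grip","blue_spool_center","red_spool_center","tape_center","orange_roll_center","white_spool_center","green_roll_center","blue_board","yellow_board"]:
    for d in r.spot_point(l,"top")[:2]: print(l,round(d["conf"],2),np.round(W("top",d["at"]),3), [k for k in d])
snap("scene","scene0.png")
E
```

```text
pics
{'time': np.float64(0.0), 'joint_positions': array([ 1.223,  0.333, -0.065,  1.461,  0.022,  1.35 , -0.088]), 'joint_vel': array([ 0.   ,  0.   ,  0.001,  0.001, -0.001, -0.001, -0.001]), 'joint_torque': array([-0.0000e+00, -6.2327e+01,  2.5000e-02, -3.8991e+01, -6.1000e-02,
        4.0000e-02,  0.0000e+00]), 'ee_pos': array([ 0.199, -0.592,  0.222]), 'eef_rot': array([ 0.987,  0.162, -0.   , -0.001]), 'ft_force': array([-0.795, -0.612,  0.244]), 'torque': array([0.017, 0.054, 0.019]), 'grip_force': np.float64(0.0), 'width': np.float64(0.087)}
{'fx': np.float64(471.092), 'fy': np.float64(471.092), 'cx': np.float64(277.376), 'cy': np.float64(206.44), 'T': [[-0.028, 0.984, -0.178, 0.282], [-0.999, -0.031, -0.013, -0.024], [-0.019, 0.178, 0.984, 1.354], [0.0, 0.0, 0.0, 1.0]]}
setter_grip 0.68 [0.438 0.301 0.039] ['at', 'conf']
blue_spool_center 0.56 [0.426 0.166 0.016] ['at', 'conf']
red_spool_center 0.6 [0.534 0.073 0.019] ['at', 'conf']
tape_center 0.65 [0.543 0.275 0.01 ] ['at', 'conf']
white_spool_center 0.58 [0.433 0.074 0.02 ] ['at', 'conf']
green_roll_center 0.54 [0.63  0.184 0.012] ['at', 'conf']
green_roll_center 0.35 [ 0.526 -0.333  0.004] ['at', 'conf']
blue_board 0.9 [ 0.525 -0.33   0.001] ['at', 'conf']
yellow_board 0.85 [ 0.517 -0.103  0.001] ['at', 'conf']
```

View pics/top0.png

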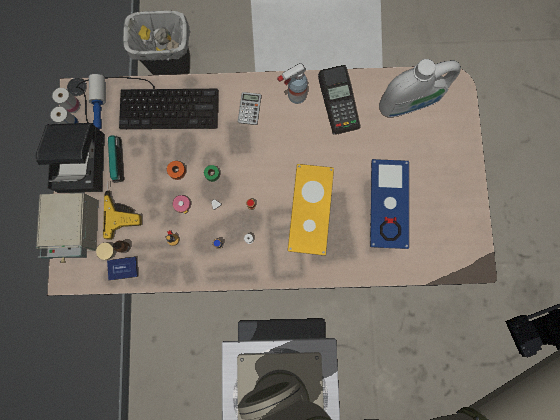

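View pics/scene0.png

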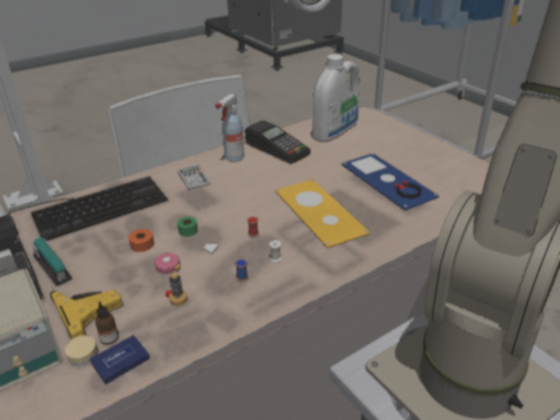

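The top picture shows orange roll (176,170), green (212,173), tape (181,203), red spool (251,203), setter (171,238), blue (218,243), white (249,238), yellow board about (311,210) and blue board about (390,203). Next I measure the marks and things by colour.

```bash
python3 - <<'E'
from h import *
im=cv2.imread('pics/top0.png'); hsv=cv2.cvtColor(im,cv2.COLOR_BGR2HSV)
def blobs(mask,box,amin):
    x0,y0,x1,y1=box; m=np.zeros_like(mask); m[y0:y1,x0:x1]=mask[y0:y1,x0:x1]
    n,_,st,c=cv2.connectedComponentsWithStats(m.astype(np.uint8)); 
    return [(c[i],st[i,4]) for i in range(1,n) if st[i,4]>=amin]
white=(hsv[...,1]<60)&(hsv[...,2]>150)
for nm,box in [("Y",(292,168,332,250)),("B",(373,163,408,245))]:
    for c,a in blobs(white,box,40): print(nm,np.round(c,1),a,np.round(px2w("top",*c,0.008),4))
for nm,lo,hi in [("Yb",(20,150,120),(32,255,255)),("Bb",(105,120,50),(125,255,255))]:
    m=cv2.inRange(hsv,lo,hi); box=(285,155,420,262)
    b=np.zeros_like(m); b[155:262,285:420]=m[155:262,285:420]
    cs,_=cv2.findContours(b,cv2.RETR_EXTERNAL,cv2.CHAIN_APPROX_NONE); c=max(cs,key=cv2.contourArea)
    q=np.array([px2w("top",*p[0],0.008)[:2] for p in c])
    (cx,cy),wh,an=cv2.minAreaRect((q*1000).astype(np.float32)); print(nm,cx,cy,wh,an)
for nm,p,z in [("orange",(176,170),.026),("green",(212,173),.026),("tape",(181,203),.02),("red",(251,203),.03)]: print(nm,np.round(px2w("top",*p,z),3))
big=cv2.resize(im[150:260,140:270],None,fx=5,fy=5,interpolation=cv2.INTER_CUBIC); cv2.imwrite('pics/crop.png',big)
E
```

```text
Y [292.9 180.3] 81 [ 0.6021 -0.0537  0.008 ]
Y [312.5 191.4] 381 [ 0.5672 -0.1095  0.008 ]
Y [308.9 225.1] 112 [ 0.4682 -0.0952  0.008 ]
B [390.1 175.7] 515 [ 0.6066 -0.338   0.008 ]
B [389.8 202.5] 116 [ 0.5271 -0.3316  0.008 ]
Yb 516.9730224609375 -102.16258239746094 (108.83460235595703, 259.16119384765625) 82.04393768310547
Bb 526.4778442382812 -330.277587890625 (107.10763549804688, 257.99859619140625) 85.59471893310547
orange [0.64  0.286 0.026]
green [0.627 0.181 0.026]
tape [0.542 0.272 0.02 ]
red [0.534 0.069 0.03 ]
```

View pics/crop.png

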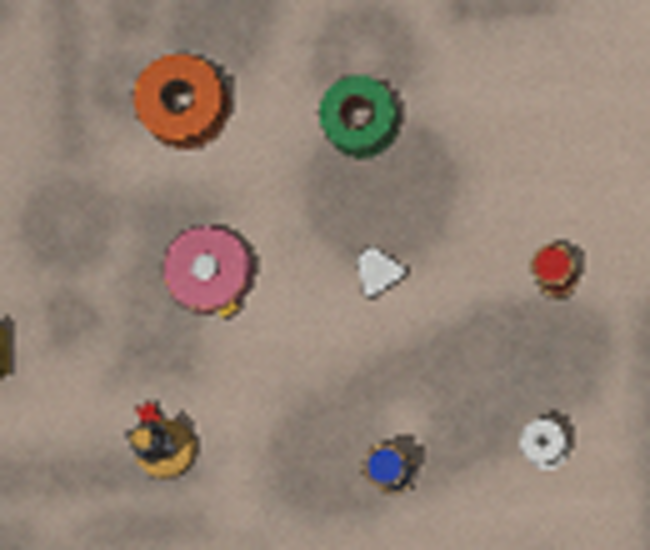

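Crop: red lug at (148,412) and foot near (163,448), so lug yaw is about +22°. The tape end is at (228,310). Going above the stock for a closer look.

>>> {"op": "arm_command", "data": {
  "xyz": [
    [0.33,0.74,0.08],
    [0.33,0.74,0.08],
    [0.33,0.74,0.08],
    [0.33,0.74,0.08],
    [0.33,0.74,0.08],
    [0.33,0.74,0.08],
    [0.33,0.74,0.08],
    [0.33,0.74,0.08],
    [0.33,0.74,0.08],
    [0.33,0.74,0.08],
    [0.33,0.74,0.08],
    [0.33,0.74,0.08],
    [0.33,0.74,0.08],
    [0.33,0.74,0.08],
    [0.33,0.74,0.08],
    [0.33,0.74,0.08],
    [0.33,0.74,0.08],
    [0.33,0.74,0.08],
    [0.33,0.74,0.08],
    [0.33,0.74,0.08]
  ],
  "rot": [
    [0,0,-0.325],
    [0,0,-0.325],
    [0,0,-0.325],
    [0,0,-0.325],
    [0,0,-0.325],
    [0,0,-0.325],
    [0,0,-0.325],
    [0,0,-0.325],
    [0,0,-0.325],
    [0,0,-0.325],
    [0,0,-0.325],
    [0,0,-0.325],
    [0,0,-0.325],
    [0,0,-0.325],
    [0,0,-0.325],
    [0,0,-0.325],
    [0,0,-0.325],
    [0,0,-0.325],
    [0,0,-0.325],
    [0,0,-0.325]
  ]
}}

```text
time: 2.22
ee_pos: [0.53, 0.1523, 0.3031]
eef_rot: [1.0, 0.001, 0.0, -0.001]
ft_force: [0.3, 1.5, -0.0]
width: 0.0873
grip_force: 0.0
```

```bash
python3 - <<'E'
from h import *
s=r.read_state(); print(s['ee_pos'],s['joint_positions'])
snap("wrist","w1.png"); print(np.round(r.camera_model("wrist")["T"],3).tolist())
for l in ["setter_grip","blue_spool_center","red_spool_center","tape_center","orange_roll_center","white_spool_center","green_roll_center"]:
    for d in r.spot_point(l,"wrist")[:1]: print(l,round(d["conf"],2),np.round(W("wrist",d["at"]),3))
E
```

```text
[0.52998885 0.15227321 0.30306036] [ 0.35350596  0.22571601 -0.83836207  1.49419481  0.16615567  1.49439589
 -2.05255183]
[[0.006, 0.952, 0.305, 0.615], [-1.0, 0.007, -0.002, 0.154], [-0.004, -0.305, 0.952, 0.465], [0.0, 0.0, 0.0, 1.0]]
setter_grip 0.6 [0.439 0.298 0.038]
blue_spool_center 0.55 [0.419 0.16  0.021]
red_spool_center 0.62 [0.534 0.065 0.017]
tape_center 0.61 [0.544 0.268 0.007]
orange_roll_center 0.82 [0.642 0.281 0.016]
white_spool_center 0.81 [0.432 0.072 0.017]
green_roll_center 0.97 [0.63  0.177 0.012]
```

View pics/w1.png

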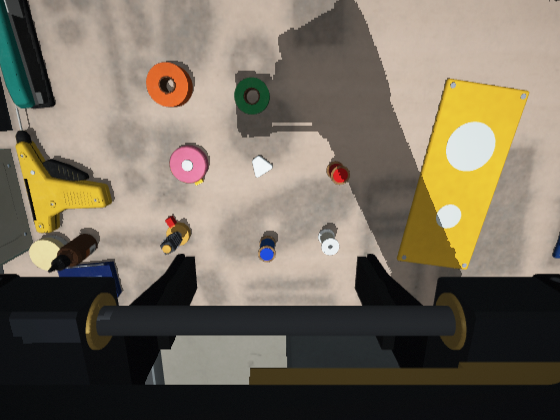

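Wrist view: orange (169,84), green (252,96), tape (188,164), red top (341,175), setter foot about (178,232) with lug tip (168,219), blue top (267,254), yellow marks (471,146) and (449,216).

```bash
python3 - <<'E'
from h import *
im=cv2.imread('pics/w1.png')
for n,p,z in [("orange",(169,84),.026),("tape",(188,164),.02),("red",(341,175),.04),("blue",(267,254),.04),("lug",(170,222),.012),("Ylarge",(471,146),.008),("Ysmall",(449,216),.008)]: print(n,np.round(px2w("wrist",*p,z),4))
cv2.imwrite('pics/w1c.png',cv2.resize(im[195:275,130:290],None,fx=5,fy=5,interpolation=cv2.INTER_CUBIC))
E
```

```text
orange [0.6435 0.2766 0.026 ]
tape [0.5437 0.263  0.02  ]
red [0.5321 0.0606 0.04  ]
blue [0.4207 0.1577 0.04  ]
lug [0.4587 0.298  0.012 ]
Ylarge [ 0.5653 -0.1199  0.008 ]
Ysmall [ 0.4655 -0.1058  0.008 ]
```

View pics/w1c.png

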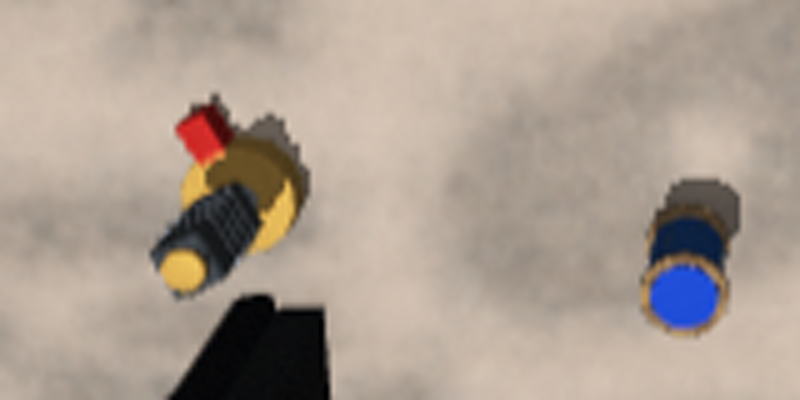

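```bash
python3 - <<'E'
from h import *
for c in("top","wrist"):
    m=r.camera_model(c); print({k:v for k,v in m.items() if k!='T'})
a=px2w("wrist",178.4,234,.012); b=px2w("wrist",170.6,220.6,.012); print(a,b,np.degrees(np.arctan2(*(b-a)[1::-1])),np.linalg.norm(b-a))
E
```

```text
{'fx': 471.0920675832298, 'fy': 471.0920675832298, 'cx': 277.3756515100583, 'cy': 206.43951447388426}
{'fx': 331.7436640406627, 'fy': 331.7436640406627, 'cx': 275.5660199066692, 'cy': 215.10834659730384}
[0.44016548 0.28758649 0.012     ] [0.46085727 0.29693755 0.012     ] 24.319203122358324 0.022706665827902924
```

>>> {"op": "arm_command", "data": {
  "xyz": [
    [0.003,-0.087,-0.1],
    [0.003,-0.087,-0.203],
    [0.003,-0.087,-0.203],
    [0.003,-0.087,-0.203],
    [0.003,-0.087,-0.203],
    [0.003,-0.087,-0.203],
    [0.003,-0.087,-0.203],
    [0.003,-0.087,-0.203],
    [0.003,-0.087,-0.203]
  ],
  "rot": [
    [0,0,0],
    [0,0,0],
    [0,0,0],
    [0,0,0],
    [0,0,0],
    [0,0,0],
    [0,0,0],
    [0,0,0],
    [0,0,0]
  ]
}}

```text
time: 3.37
ee_pos: [0.5335, 0.0612, 0.1015]
eef_rot: [1.0, -0.0, 0.001, -0.0]
ft_force: [0.8, 1.0, 0.7]
width: 0.087
grip_force: 0.0
```

```bash
cat >> h.py <<'E'
def seg(im,lo,hi,z,cam="wrist",amin=60):
    hsv=cv2.cvtColor(im,cv2.COLOR_RGB2HSV); m=cv2.inRange(hsv,lo,hi); m[265:]=0
    n,_,st,c=cv2.connectedComponentsWithStats(m)
    for i in range(1,n):
        if st[i,4]>=amin: 
            x,y,w,h,a=st[i]; print('c',np.round(c[i],1),'box',x,y,w,h,'a',a,np.round(px2w(cam,*c[i],z),4),'boxc',np.round(px2w(cam,x+w/2,y+h/2,z),4))
E
python3 - <<'E'
from h import *
s=r.read_state(); print(s['ee_pos'],s['eef_rot'])
im=snap("wrist","w2.png")
d=r.spot_point("red_spool_center","wrist")[:1]; print(d[0]['conf'],W("wrist",d[0]['at']))
seg(im,(0,150,100),(6,255,255),.04)
E
```

```text
[0.53349015 0.06115405 0.1014729 ] [ 9.99999078e-01 -1.57434386e-04  1.34531285e-03 -1.01257161e-04]
0.89 [0.53578698 0.07042158 0.02168776]
c [264.2 232.9] box 251 220 27 26 a 520 [0.5331 0.069  0.04  ] boxc [0.533  0.0688 0.04  ]
```

View pics/w2.png

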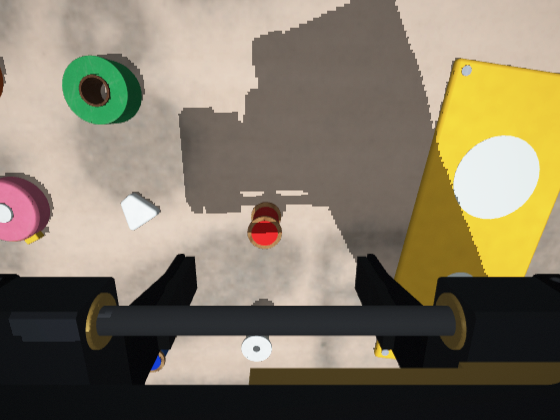

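Red spool at (0.534, 0.069) by pixel and by network, which agrees with the top view. Grasping it.

>>> {"op": "arm_command", "data": {
  "xyz": [
    [0.002,0.008,0],
    [0.002,0.008,-0.03],
    [0.002,0.008,-0.06],
    [0.002,0.008,-0.09],
    [0.002,0.008,-0.09],
    [0.002,0.008,-0.09]
  ],
  "rot": [
    [0,0,0],
    [0,0,0],
    [0,0,0],
    [0,0,0],
    [0,0,0],
    [0,0,0]
  ]
}}

```text
time: 3.97
ee_pos: [0.534, 0.0696, 0.0096]
eef_rot: [1.0, 0.0, -0.001, -0.0]
ft_force: [0.8, 0.5, 2.0]
width: 0.0873
grip_force: 0.0
```

>>> {"op": "arm_command", "data": {
  "xyz": [
    [0,0,0],
    [0,0,0],
    [0,0,0],
    [0,0,0],
    [0,0,0],
    [0,0,0],
    [0,0,0],
    [0,0,0]
  ],
  "rot": [
    [0,0,0],
    [0,0,0],
    [0,0,0],
    [0,0,0],
    [0,0,0],
    [0,0,0],
    [0,0,0],
    [0,0,0]
  ],
  "grip": 0,
  "squeeze": 20
}}

```text
time: 4.63
ee_pos: [0.5345, 0.0686, 0.0096]
eef_rot: [1.0, -0.0, 0.0, 0.0]
ft_force: [-0.5, -0.6, 0.0]
width: 0.0415
grip_force: 0.0
```

>>> {"op": "arm_command", "data": {
  "xyz": [
    [0,0,0],
    [0,0,0],
    [0,0,0],
    [0,0,0],
    [0,0,0],
    [0,0,0.02],
    [0,0,0.05],
    [0,0,0.09],
    [-0.02,-0.04,0.1],
    [-0.066,-0.164,0.1],
    [-0.066,-0.164,0.1],
    [-0.066,-0.164,0.1],
    [-0.066,-0.164,0.1],
    [-0.066,-0.164,0.1],
    [-0.066,-0.164,0.1],
    [-0.066,-0.164,0.1],
    [-0.066,-0.164,0.1]
  ],
  "rot": [
    [0,0,0],
    [0,0,0],
    [0,0,0],
    [0,0,0],
    [0,0,0],
    [0,0,0],
    [0,0,0],
    [0,0,0],
    [0,0,0],
    [0,0,0],
    [0,0,0],
    [0,0,0],
    [0,0,0],
    [0,0,0],
    [0,0,0],
    [0,0,0],
    [0,0,0]
  ]
}}

```text
time: 6.05
ee_pos: [0.4689, -0.0938, 0.1096]
eef_rot: [1.0, 0.001, 0.0, -0.0]
ft_force: [0.1, 0.7, 0.1]
width: 0.019
grip_force: 32.2
```

```bash
python3 - <<'E'
from h import *
s=r.read_state(); print(s['ee_pos'],s['eef_rot'],s['width'])
im=snap("wrist","w3.png")
seg(im,(0,0,150),(180,70,255),.008)
for l in("yellow_board","red_spool_center"):
  for d in r.spot_point(l,"wrist")[:1]: print(l,d['conf'],W("wrist",d['at']))
E
```

```text
[ 0.46889892 -0.09382064  0.1095616 ] [ 9.99999404e-01  1.06074226e-03  7.74341375e-05 -2.48227167e-04] 0.018994892036074042
c [105.4 126.1] box 0 0 233 265 a 54282 [0.5405 0.0368 0.008 ] boxc [0.5357 0.0289 0.008 ]
c [459.9 119.2] box 389 0 158 265 a 26489 [ 0.5462 -0.2352  0.008 ] boxc [ 0.5363 -0.2432  0.008 ]
c [284.   72.2] box 255 43 67 62 a 2035 [ 0.579  -0.1004  0.008 ] boxc [ 0.5778 -0.1037  0.008 ]
c [271.3 222.7] box 258 211 26 27 a 559 [ 0.4621 -0.0909  0.008 ] boxc [ 0.4605 -0.0906  0.008 ]
yellow_board 0.56 [ 0.51620864 -0.11170502  0.00137415]
red_spool_center 0.94 [ 0.46729917 -0.09060978  0.11964401]
```

View pics/w3.png

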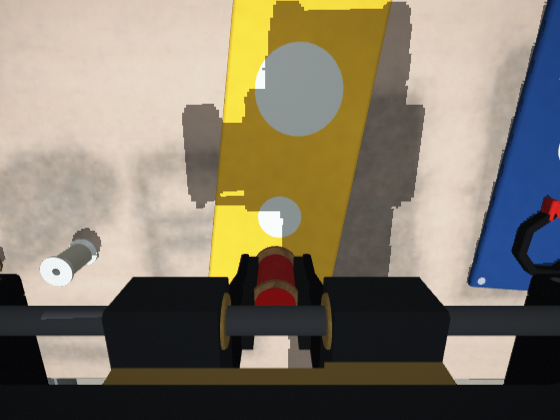

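Held red spool at (275,285), 19 mm wide across the thread. The small mark is at (279,217) and the large one at (299,89), with part of each in shadow.

```bash
python3 - <<'E'
from h import *
print(px2w("wrist",279,217,.008),px2w("wrist",299,89,.008),r.read_state()['ee_pos'],W("wrist",[0,0,0]))
E
```

```text
[ 0.46700061 -0.0977054   0.008     ] [ 0.56735408 -0.11211393  0.008     ] [ 0.4687623  -0.09425946  0.10950878] [ 0.55338585 -0.09487133  0.27202686]
```

>>> {"op": "arm_command", "data": {
  "xyz": [
    [0,-0.002,-0.03],
    [0,-0.002,-0.06],
    [0,-0.002,-0.08],
    [0,-0.002,-0.087],
    [0,-0.002,-0.092],
    [0,-0.002,-0.092],
    [0,-0.002,-0.092]
  ],
  "rot": [
    [0,0,0],
    [0,0,0],
    [0,0,0],
    [0,0,0],
    [0,0,0],
    [0,0,0],
    [0,0,0]
  ]
}}

```text
time: 6.78
ee_pos: [0.4696, -0.0971, 0.0186]
eef_rot: [1.0, 0.0, 0.001, 0.0]
ft_force: [0.2, 0.3, 0.2]
width: 0.0189
grip_force: 33.1
```

>>> {"op": "arm_command", "data": {
  "xyz": [
    [0,0,0],
    [0,0,0],
    [0,0,0],
    [0,0,0],
    [0,0,0],
    [0,0,0],
    [0,0,0.01],
    [0,0,0.05],
    [0,0,0.09],
    [0,0,0.09]
  ],
  "rot": [
    [0,0,0],
    [0,0,0],
    [0,0,0],
    [0,0,0],
    [0,0,0],
    [0,0,0],
    [0,0,0],
    [0,0,0],
    [0,0,0],
    [0,0,0]
  ],
  "grip": 1
}}

```text
time: 7.62
ee_pos: [0.4724, -0.0973, 0.1149]
eef_rot: [1.0, 0.0, 0.005, 0.001]
ft_force: [2.1, -0.6, 0.0]
width: 0.0775
grip_force: 0.0
```

>>> {"op": "arm_command", "data": {
  "xyz": [
    [0.173,0.381,0.01],
    [0.173,0.381,0.01],
    [0.173,0.381,0.01],
    [0.173,0.381,0.01],
    [0.173,0.381,0.01],
    [0.173,0.381,0.01],
    [0.173,0.381,0.01],
    [0.173,0.381,0.01],
    [0.173,0.381,0.01],
    [0.173,0.381,0.01],
    [0.173,0.381,0.01],
    [0.173,0.381,0.01],
    [0.173,0.381,0.01],
    [0.173,0.381,0.01],
    [0.173,0.381,0.01]
  ],
  "rot": [
    [0,0,0],
    [0,0,0],
    [0,0,0],
    [0,0,0],
    [0,0,0],
    [0,0,0],
    [0,0,0],
    [0,0,0],
    [0,0,0],
    [0,0,0],
    [0,0,0],
    [0,0,0],
    [0,0,0],
    [0,0,0],
    [0,0,0]
  ]
}}

```text
time: 8.87
ee_pos: [0.6419, 0.2816, 0.1181]
eef_rot: [1.0, -0.001, 0.0, 0.0]
ft_force: [0.2, -0.1, 0.4]
width: 0.0874
grip_force: 0.0
```

```bash
python3 - <<'E'
from h import *
s=r.read_state(); print(s['ee_pos'],s['joint_positions'])
im=snap("wrist","w4.png")
for l in("orange_roll_center",):
  for d in r.spot_point(l,"wrist")[:1]: print(l,d['conf'],W("wrist",d['at']))
seg(im,(6,150,80),(14,255,255),.026,amin=300)
im=snap("top","t4.png")
for l in("red_spool_center","yellow_board"):
  for d in r.spot_point(l,"top")[:1]: print(l,d['conf'],W("top",d['at']))
E
```

```text
[0.64192903 0.28163973 0.11811198] [-0.0065624   0.67543582 -0.73089333  1.32569975  0.44851453  1.30559764
 -2.31572802]
orange_roll_center 0.82 [0.64341827 0.29009889 0.01488938]
c [267.6 212.9] box 236 180 64 67 a 2862 [0.6467 0.2878 0.026 ] boxc [0.6462 0.2875 0.026 ]
red_spool_center 0.65 [ 0.46364737 -0.06909666  0.02715529]
yellow_board 0.66 [ 0.5181403  -0.10255595  0.00171403]
```

```bash
python3 - <<'E'
import cv2
im=cv2.imread('pics/t4.png'); cv2.imwrite('pics/t4c.png',cv2.resize(im[155:265,280:420],None,fx=5,fy=5,interpolation=cv2.INTER_CUBIC))
E
```

```text
(no output)
```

View pics/t4c.png

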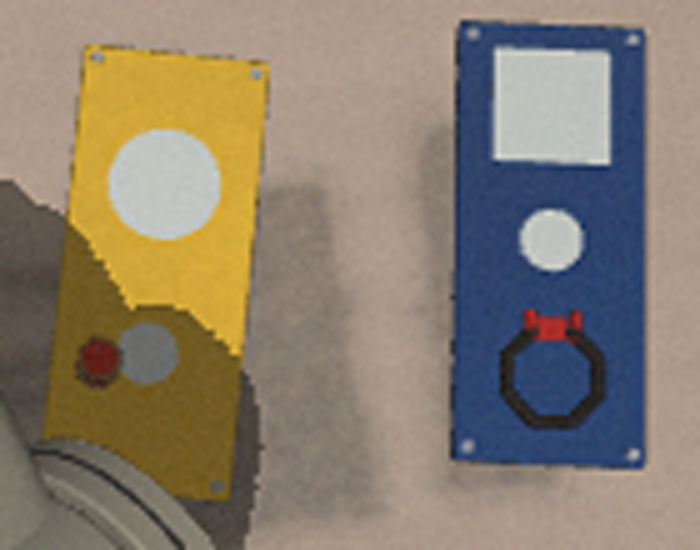

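The red spool stands upright but about 28 mm toward +y of the small mark at (148,352) in the crop. It was probably dragged by a finger at release; I will mend it afterwards. Grasping the orange roll now.

>>> {"op": "arm_command", "data": {
  "xyz": [
    [0.003,0.004,-0.02],
    [0.003,0.004,-0.05],
    [0.003,0.004,-0.08],
    [0.003,0.004,-0.1],
    [0.003,0.004,-0.11],
    [0.003,0.004,-0.11],
    [0.003,0.004,-0.11]
  ],
  "rot": [
    [0,0,0],
    [0,0,0],
    [0,0,0],
    [0,0,0],
    [0,0,0],
    [0,0,0],
    [0,0,0]
  ]
}}

```text
time: 9.7
ee_pos: [0.6447, 0.2878, 0.0083]
eef_rot: [1.0, -0.0, 0.0, -0.0]
ft_force: [-0.6, 0.8, 0.3]
width: 0.0872
grip_force: 0.0
```

>>> {"op": "arm_command", "data": {
  "xyz": [
    [0,0,0],
    [0,0,0],
    [0,0,0],
    [0,0,0],
    [0,0,0],
    [0,0,0],
    [0,0,0],
    [0,0,0],
    [0,0,0]
  ],
  "rot": [
    [0,0,0],
    [0,0,0],
    [0,0,0],
    [0,0,0],
    [0,0,0],
    [0,0,0],
    [0,0,0],
    [0,0,0],
    [0,0,0]
  ],
  "grip": 0,
  "squeeze": 15
}}

```text
time: 10.45
ee_pos: [0.6446, 0.2876, 0.0077]
eef_rot: [1.0, -0.0, 0.0, 0.0]
ft_force: [-0.5, -0.0, 2.3]
width: 0.0511
grip_force: 15.0
```

>>> {"op": "arm_command", "data": {
  "xyz": [
    [0,0,0.01],
    [0,0,0.04],
    [0,0,0.08],
    [-0.01,-0.03,0.1],
    [-0.077,-0.399,0.1],
    [-0.077,-0.399,0.1],
    [-0.077,-0.399,0.1],
    [-0.077,-0.399,0.1],
    [-0.077,-0.399,0.1],
    [-0.077,-0.399,0.1],
    [-0.077,-0.399,0.1],
    [-0.077,-0.399,0.1],
    [-0.077,-0.399,0.1],
    [-0.077,-0.399,0.1],
    [-0.077,-0.399,0.1],
    [-0.077,-0.399,0.1],
    [-0.077,-0.399,0.1]
  ],
  "rot": [
    [0,0,0],
    [0,0,0],
    [0,0,0],
    [0,0,0],
    [0,0,0],
    [0,0,0],
    [0,0,0],
    [0,0,0],
    [0,0,0],
    [0,0,0],
    [0,0,0],
    [0,0,0],
    [0,0,0],
    [0,0,0],
    [0,0,0],
    [0,0,0],
    [0,0,0]
  ]
}}

```text
time: 11.87
ee_pos: [0.5678, -0.1094, 0.108]
eef_rot: [1.0, 0.001, 0.0, -0.0]
ft_force: [-0.0, -0.8, -0.4]
width: 0.0511
grip_force: 15.0
```

>>> {"op": "arm_command", "data": {
  "xyz": [
    [0,0,-0.03],
    [0,0,-0.06],
    [0,0,-0.08],
    [0,0,-0.087],
    [0,0,-0.091],
    [0,0,-0.092],
    [0,0,-0.092]
  ],
  "rot": [
    [0,0,0],
    [0,0,0],
    [0,0,0],
    [0,0,0],
    [0,0,0],
    [0,0,0],
    [0,0,0]
  ]
}}

```text
time: 12.45
ee_pos: [0.5684, -0.1108, 0.0167]
eef_rot: [1.0, 0.0, 0.001, 0.0]
ft_force: [-0.1, 0.3, 0.2]
width: 0.0512
grip_force: 15.0
```

>>> {"op": "arm_command", "data": {
  "xyz": [
    [0,0,0],
    [0,0,0],
    [0,0,0],
    [0,0,0],
    [0,0,0]
  ],
  "rot": [
    [0,0,0],
    [0,0,0],
    [0,0,0],
    [0,0,0],
    [0,0,0]
  ],
  "grip": 1
}}

```text
time: 12.87
ee_pos: [0.5676, -0.1115, 0.0159]
eef_rot: [1.0, -0.0, 0.0, 0.0]
ft_force: [0.7, -1.0, -0.6]
width: 0.0766
grip_force: 0.0
```

```bash
python3 - <<'E'
from h import *
s=r.read_state(); print(s['ee_pos'],s['width'],s['ft_force'])
im=snap("wrist","w5.png")
for l in("orange_roll_center","red_spool_center"):
  for d in r.spot_point(l,"wrist")[:1]: print(l,d['conf'],W("wrist",d['at']))
E
```

```text
[ 0.56761521 -0.11147987  0.01588448] 0.07661412118573782 [ 0.65094094 -0.9688349  -0.5657488 ]
orange_roll_center 0.9 [ 0.56767136 -0.11084071  0.02331614]
```

View pics/w5.png

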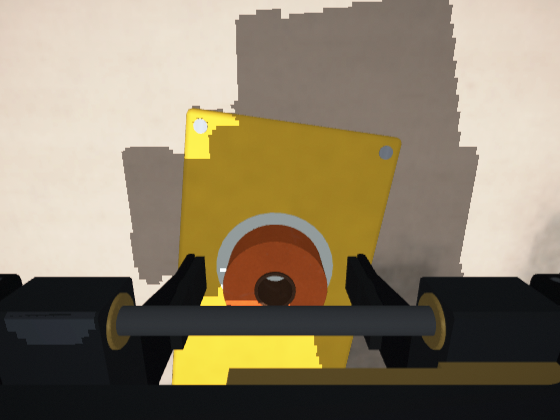

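Orange roll sits free and concentric on the large mark (275,262). Now I go back over the red spool.

>>> {"op": "arm_command", "data": {
  "xyz": [
    [0,0,0],
    [0,0,0.03],
    [0,0,0.07],
    [-0.02,0.01,0.094],
    [-0.103,0.042,0.094],
    [-0.103,0.042,0.094],
    [-0.103,0.042,0.094],
    [-0.103,0.042,0.094],
    [-0.103,0.042,0.094],
    [-0.103,0.042,0.094]
  ],
  "rot": [
    [0,0,0],
    [0,0,0],
    [0,0,0],
    [0,0,0],
    [0,0,0],
    [0,0,0],
    [0,0,0],
    [0,0,0],
    [0,0,0],
    [0,0,0]
  ]
}}

```text
time: 13.85
ee_pos: [0.4654, -0.0697, 0.1099]
eef_rot: [1.0, -0.0, 0.001, 0.0]
ft_force: [0.0, -0.9, 0.4]
width: 0.0867
grip_force: 0.0
```

```bash
python3 - <<'E'
from h import *
s=r.read_state(); print(s['ee_pos'],s['width'],s['ft_force'])
im=snap("wrist","w6.png")
for l in("orange_roll_center","red_spool_center","white_spool_center"):
  for d in r.spot_point(l,"wrist")[:1]: print(l,d['conf'],W("wrist",d['at']))
seg(im,(0,150,60),(6,255,255),.048)
E
```

```text
[ 0.46542978 -0.06974078  0.10992847] 0.08668041099799423 [ 0.01279409 -0.90031101  0.41809058]
orange_roll_center 0.84 [ 0.56884884 -0.11143208  0.02516028]
red_spool_center 0.58 [ 0.46088705 -0.0662724   0.02814962]
white_spool_center 0.98 [0.42907522 0.08081679 0.0189174 ]
c [273.9 219.2] box 261 213 26 15 a 225 [ 0.4748 -0.0687  0.048 ] boxc [ 0.4738 -0.0687  0.048 ]
c [273.4 239.5] box 261 228 26 24 a 511 [ 0.4592 -0.0682  0.048 ] boxc [ 0.4588 -0.0687  0.048 ]
```

View pics/w6.png

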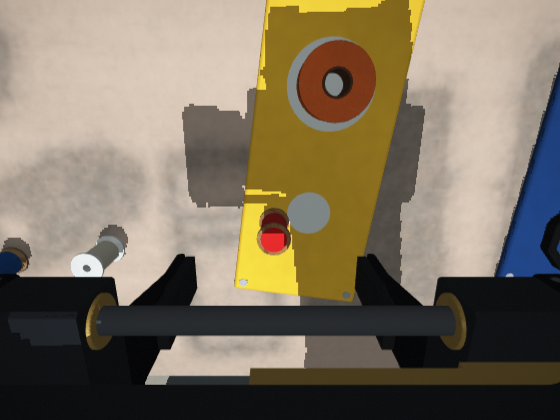

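Red spool at (274,240), to the left of the small mark at (309,213). Orange is well centred in y. Regrasping red a little lower and softer.

>>> {"op": "arm_command", "data": {
  "xyz": [
    [-0.004,0.001,-0.03],
    [-0.004,0.001,-0.06],
    [-0.004,0.001,-0.085],
    [-0.004,0.001,-0.097],
    [-0.004,0.001,-0.097],
    [-0.004,0.001,-0.097]
  ],
  "rot": [
    [0,0,0],
    [0,0,0],
    [0,0,0],
    [0,0,0],
    [0,0,0],
    [0,0,0]
  ]
}}

```text
time: 14.55
ee_pos: [0.4608, -0.068, 0.0129]
eef_rot: [1.0, 0.0, -0.0, -0.0]
ft_force: [0.4, -0.0, -0.1]
width: 0.0871
grip_force: 0.0
```

>>> {"op": "arm_command", "data": {
  "xyz": [
    [0,0,0],
    [0,0,0],
    [0,0,0],
    [0,0,0],
    [0,0,0],
    [0,0,0],
    [0,0,0],
    [0,0,0],
    [0,0,0],
    [0,0,0],
    [0,0,0],
    [0,0,0],
    [0,0,0],
    [0,0,0]
  ],
  "rot": [
    [0,0,0],
    [0,0,0],
    [0,0,0],
    [0,0,0],
    [0,0,0],
    [0,0,0],
    [0,0,0],
    [0,0,0],
    [0,0,0],
    [0,0,0],
    [0,0,0],
    [0,0,0],
    [0,0,0],
    [0,0,0]
  ],
  "grip": 0,
  "squeeze": 8
}}

```text
time: 15.72
ee_pos: [0.4604, -0.0683, 0.0125]
eef_rot: [1.0, -0.0, -0.0, 0.0]
ft_force: [-0.2, -0.4, -1.5]
width: 0.022
grip_force: 7.9
```

>>> {"op": "arm_command", "data": {
  "xyz": [
    [0,0,0.01],
    [0,0,0.02],
    [0.007,-0.0285,0.02],
    [0.007,-0.0285,0.02],
    [0.007,-0.0285,0.01],
    [0.007,-0.0285,0.002],
    [0.007,-0.0285,0],
    [0.007,-0.0285,0],
    [0.007,-0.0285,0]
  ],
  "rot": [
    [0,0,0],
    [0,0,0],
    [0,0,0],
    [0,0,0],
    [0,0,0],
    [0,0,0],
    [0,0,0],
    [0,0,0],
    [0,0,0]
  ]
}}

```text
time: 16.47
ee_pos: [0.4673, -0.0962, 0.0123]
eef_rot: [1.0, 0.0, -0.0, -0.0]
ft_force: [0.3, -0.9, 1.0]
width: 0.0216
grip_force: 8.0
```

>>> {"op": "arm_command", "data": {
  "xyz": [
    [0,0,0],
    [0,0,0],
    [0,0,0],
    [0,0,0]
  ],
  "rot": [
    [0,0,0],
    [0,0,0],
    [0,0,0],
    [0,0,0]
  ],
  "grip": 0.5
}}

```text
time: 16.8
ee_pos: [0.4672, -0.0965, 0.0124]
eef_rot: [1.0, 0.0, -0.0, -0.0]
ft_force: [-0.7, -0.6, -0.7]
width: 0.0395
grip_force: 0.0
```

```bash
python3 - <<'E'
from h import *
s=r.read_state(); print(s['ee_pos'],s['width'],s['ft_force'])
im=snap("wrist","w7.png")
for l in("red_spool_center",):
  for d in r.spot_point(l,"wrist")[:1]: print(l,d['conf'],W("wrist",d['at']))
E
```

```text
[ 0.46723151 -0.09654323  0.01239006] 0.03954749835957601 [-0.69982613 -0.63019273 -0.74606619]
red_spool_center 0.71 [ 0.46842202 -0.09544006  0.02916191]
```

View pics/w7.png

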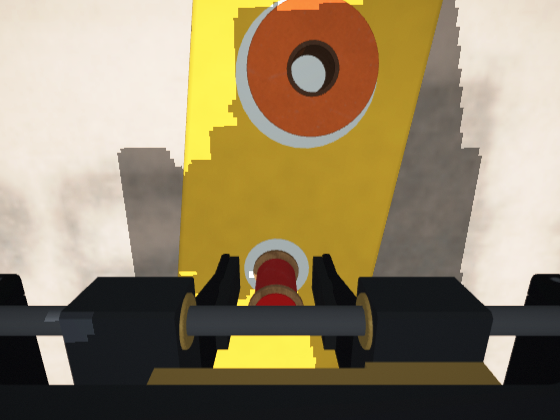

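Red spool is free between the fingers and centred on the small mark (276,266). On to the blue spool.

>>> {"op": "arm_command", "data": {
  "xyz": [
    [0,0,0.02],
    [0,0,0.06],
    [0,0,0.097],
    [-0.01,0.03,0.097],
    [-0.045,0.2585,0.097],
    [-0.045,0.2585,0.097],
    [-0.045,0.2585,0.097],
    [-0.045,0.2585,0.097],
    [-0.045,0.2585,0.097],
    [-0.045,0.2585,0.097],
    [-0.045,0.2585,0.097],
    [-0.045,0.2585,0.097],
    [-0.045,0.2585,0.097],
    [-0.045,0.2585,0.097]
  ],
  "rot": [
    [0,0,0],
    [0,0,0],
    [0,0,0],
    [0,0,0],
    [0,0,0],
    [0,0,0],
    [0,0,0],
    [0,0,0],
    [0,0,0],
    [0,0,0],
    [0,0,0],
    [0,0,0],
    [0,0,0],
    [0,0,0]
  ],
  "grip": 0.65
}}

```text
time: 18.07
ee_pos: [0.4227, 0.1603, 0.1094]
eef_rot: [1.0, -0.001, -0.0, 0.0]
ft_force: [0.2, -0.5, -0.2]
width: 0.0564
grip_force: 0.0
```

```bash
python3 - <<'E'
from h import *
s=r.read_state(); print(s['ee_pos'],s['width'],s['joint_positions'])
im=snap("wrist","w8.png")
for l in("blue_spool_center","white_spool_center"):
  for d in r.spot_point(l,"wrist")[:1]: print(l,d['conf'],W("wrist",d['at']))
seg(im,(108,150,80),(125,255,255),.04)
snap("top","t8.png")
for l in("red_spool_center","orange_roll_center","white_spool_center"):
  for d in r.spot_point(l,"top")[:1]: print(l,d['conf'],W("top",d['at']))
E
```

```text
[0.42274291 0.16031678 0.10940879] 0.05637945180419536 [ 0.50498394  0.16087664 -1.01474443  1.99423737  0.15646901  1.06763858
 -2.15289295]
blue_spool_center 0.78 [0.42033063 0.16739922 0.02416152]
white_spool_center 0.79 [0.43485193 0.074256   0.01810109]
c [269.6 209.1] box 261 205 18 10 a 110 [0.4375 0.1643 0.04  ] boxc [0.4369 0.164  0.04  ]
c [268.7 230. ] box 257 219 25 23 a 465 [0.4212 0.1651 0.04  ] boxc [0.4209 0.1645 0.04  ]
red_spool_center 0.64 [ 0.46684463 -0.09385161  0.02993741]
orange_roll_center 0.72 [ 0.56914298 -0.10803247  0.02064217]
white_spool_center 0.38 [0.43460938 0.07325623 0.01834904]
```

>>> {"op": "arm_command", "data": {
  "xyz": [
    [-0.001,0.003,-0.03],
    [-0.001,0.003,-0.06],
    [-0.001,0.003,-0.09],
    [-0.001,0.003,-0.105],
    [-0.001,0.003,-0.105],
    [-0.001,0.003,-0.105]
  ],
  "rot": [
    [0,0,0],
    [0,0,0],
    [0,0,0],
    [0,0,0],
    [0,0,0],
    [0,0,0]
  ]
}}

```text
time: 18.92
ee_pos: [0.421, 0.1648, 0.0042]
eef_rot: [1.0, 0.0, -0.001, -0.0]
ft_force: [-0.3, -0.3, -0.0]
width: 0.0567
grip_force: 0.0
```

>>> {"op": "arm_command", "data": {
  "xyz": [
    [0,0,0],
    [0,0,0],
    [0,0,0],
    [0,0,0],
    [0,0,0],
    [0,0,0],
    [0,0,0],
    [0,0,0],
    [0,0,0]
  ],
  "rot": [
    [0,0,0],
    [0,0,0],
    [0,0,0],
    [0,0,0],
    [0,0,0],
    [0,0,0],
    [0,0,0],
    [0,0,0],
    [0,0,0]
  ],
  "grip": 0,
  "squeeze": 9
}}

```text
time: 19.67
ee_pos: [0.4216, 0.1647, 0.0047]
eef_rot: [1.0, -0.0, 0.0, 0.0]
ft_force: [-0.8, -0.1, 1.2]
width: 0.0217
grip_force: 9.0
```

>>> {"op": "arm_command", "data": {
  "xyz": [
    [0,0,0.02],
    [0,0,0.06],
    [0,0,0.1],
    [0.01,-0.03,0.12],
    [0.106,-0.497,0.12],
    [0.106,-0.497,0.12],
    [0.106,-0.497,0.12],
    [0.106,-0.497,0.12],
    [0.106,-0.497,0.12],
    [0.106,-0.497,0.12],
    [0.106,-0.497,0.12],
    [0.106,-0.497,0.12],
    [0.106,-0.497,0.12],
    [0.106,-0.497,0.12],
    [0.106,-0.497,0.12],
    [0.106,-0.497,0.12],
    [0.106,-0.497,0.12],
    [0.106,-0.497,0.12],
    [0.106,-0.497,0.12],
    [0.106,-0.497,0.12]
  ],
  "rot": [
    [0,0,0],
    [0,0,0],
    [0,0,0],
    [0,0,0],
    [0,0,0],
    [0,0,0],
    [0,0,0],
    [0,0,0],
    [0,0,0],
    [0,0,0],
    [0,0,0],
    [0,0,0],
    [0,0,0],
    [0,0,0],
    [0,0,0],
    [0,0,0],
    [0,0,0],
    [0,0,0],
    [0,0,0],
    [0,0,0]
  ]
}}

```text
time: 21.33
ee_pos: [0.5277, -0.3307, 0.1246]
eef_rot: [1.0, 0.001, -0.0, -0.0]
ft_force: [0.8, -0.0, -0.5]
width: 0.0219
grip_force: 8.9
```

```bash
python3 - <<'E'
from h import *
s=r.read_state(); print(s['ee_pos'],s['width'])
im=snap("wrist","w9.png")
for l in("blue_board","blue_spool_center"):
  for d in r.spot_point(l,"wrist")[:1]: print(l,d['conf'],W("wrist",d['at']))
hsv=cv2.cvtColor(im,cv2.COLOR_RGB2HSV); b=cv2.inRange(hsv,(100,100,20),(130,255,255)); b[262:]=0
cs,h=cv2.findContours(b,cv2.RETR_CCOMP,cv2.CHAIN_APPROX_NONE)
for c,hh in zip(cs,h[0]):
    if cv2.contourArea(c)>300:
        x=cv2.minEnclosingCircle(c); m=cv2.moments(c); g=(m['m10']/m['m00'],m['m01']/m['m00'])
        q=np.array([px2w("wrist",*p[0],.008)[:2]*1000 for p in c],np.float32)
        print(hh[3],cv2.boundingRect(c),np.round(g,1),cv2.minAreaRect(q),np.round(q.mean(0),1))
E
```

```text
[ 0.52771922 -0.33070178  0.12463375] 0.021904000860675
blue_board 0.98 [ 5.28176908e-01 -3.36949478e-01  2.37568631e-04]
blue_spool_center 0.62 [ 0.52748817 -0.33124008  0.14265777]
-1 (215, 44, 147, 218) [282.2 149.6] ((564.614013671875, -336.91375732421875), (108.7552490234375, 182.07427978515625), 85.63899993896484) [ 571.1 -336.5]
1 (257, 190, 43, 42) [278.  210.9] ((525.9918212890625, -334.1944274902344), (37.1273078918457, 37.13445281982422), 45.636653900146484) [ 526.3 -334.2]
1 (241, 66, 94, 98) [285.8 114.3] ((606.06982421875, -340.1877746582031), (70.03560638427734, 70.3943862915039), 85.67095947265625) [ 607.3 -340.2]
```

>>> {"op": "arm_command", "data": {
  "xyz": [
    [0,-0.001,-0.04],
    [0,-0.001,-0.075],
    [0,-0.001,-0.1],
    [0,-0.001,-0.107],
    [0,-0.001,-0.112],
    [0,-0.001,-0.112],
    [0,-0.001,-0.112]
  ],
  "rot": [
    [0,0,0],
    [0,0,0],
    [0,0,0],
    [0,0,0],
    [0,0,0],
    [0,0,0],
    [0,0,0]
  ]
}}

```text
time: 22.07
ee_pos: [0.5286, -0.3335, 0.0143]
eef_rot: [1.0, 0.0, 0.001, 0.001]
ft_force: [-0.0, 0.1, -0.6]
width: 0.022
grip_force: 8.9
```

>>> {"op": "arm_command", "data": {
  "xyz": [
    [0,0,0],
    [0,0,0],
    [0,0,0],
    [0,0,0],
    [0,0,0.02],
    [0,0,0.06],
    [0,0,0.1],
    [0,0,0.1]
  ],
  "rot": [
    [0,0,0],
    [0,0,0],
    [0,0,0],
    [0,0,0],
    [0,0,0],
    [0,0,0],
    [0,0,0],
    [0,0,0]
  ],
  "grip": 0.5
}}

```text
time: 22.73
ee_pos: [0.5313, -0.3347, 0.1209]
eef_rot: [1.0, -0.0, 0.005, 0.003]
ft_force: [1.4, 0.9, 0.9]
width: 0.0436
grip_force: 0.0
```

```bash
python3 - <<'E'
from h import *
s=r.read_state(); print(s['ee_pos'],s['width'])
im=snap("wrist","w10.png")
for l in("blue_spool_center",):
  for d in r.spot_point(l,"wrist")[:1]: print(l,d['conf'],W("wrist",d['at']))
E
```

```text
[ 0.53131712 -0.33472911  0.12093326] 0.04360735772056537
blue_spool_center 0.91 [ 0.52386409 -0.33357594  0.02553275]
```

>>> {"op": "arm_command", "data": {
  "xyz": [
    [0.016,0.607,0.007],
    [0.016,0.607,0.007],
    [0.016,0.607,0.007],
    [0.016,0.607,0.007],
    [0.016,0.607,0.007],
    [0.016,0.607,0.007],
    [0.016,0.607,0.007],
    [0.016,0.607,0.007],
    [0.016,0.607,0.007],
    [0.016,0.607,0.007],
    [0.016,0.607,0.007],
    [0.016,0.607,0.007],
    [0.016,0.607,0.007],
    [0.016,0.607,0.007],
    [0.016,0.607,0.007],
    [0.016,0.607,0.007],
    [0.016,0.607,0.007],
    [0.016,0.607,0.007],
    [0.016,0.607,0.007]
  ],
  "rot": [
    [0,0,0],
    [0,0,0],
    [0,0,0],
    [0,0,0],
    [0,0,0],
    [0,0,0],
    [0,0,0],
    [0,0,0],
    [0,0,0],
    [0,0,0],
    [0,0,0],
    [0,0,0],
    [0,0,0],
    [0,0,0],
    [0,0,0],
    [0,0,0],
    [0,0,0],
    [0,0,0],
    [0,0,0]
  ],
  "grip": 1
}}

```text
time: 24.42
ee_pos: [0.5438, 0.2719, 0.1188]
eef_rot: [1.0, -0.001, -0.0, 0.001]
ft_force: [0.9, 0.9, -0.4]
width: 0.0872
grip_force: 0.0
```

```bash
python3 - <<'E'
from h import *
s=r.read_state(); print(s['ee_pos'],s['width'],s['joint_positions'])
im=snap("wrist","w11.png")
for l in("tape_center","setter_grip"):
  for d in r.spot_point(l,"wrist")[:1]: print(l,d['conf'],W("wrist",d['at']))
seg(im,(160,60,80),(176,255,255),.015,amin=300)
E
```

```text
[0.54375084 0.27185052 0.11881653] 0.08718666721081937 [ 0.11500062  0.51465034 -0.85722878  1.59760425  0.40814724  1.21961796
 -2.39436468]
tape_center 0.84 [0.54337936 0.26982612 0.00697562]
setter_grip 0.84 [0.43772462 0.29953427 0.04030405]
c [274.7 213.2] box 245 184 60 60 a 2559 [0.5445 0.2723 0.015 ] boxc [0.5438 0.2721 0.015 ]
```

>>> {"op": "arm_command", "data": {
  "xyz": [
    [0,-0.002,-0.04],
    [0,-0.002,-0.075],
    [0,-0.002,-0.1],
    [0,-0.002,-0.114],
    [0,-0.002,-0.114],
    [0,-0.002,-0.114]
  ],
  "rot": [
    [0,0,0],
    [0,0,0],
    [0,0,0],
    [0,0,0],
    [0,0,0],
    [0,0,0]
  ]
}}

```text
time: 25.07
ee_pos: [0.5437, 0.2717, 0.0062]
eef_rot: [1.0, -0.0, -0.0, -0.0]
ft_force: [0.8, -0.6, -0.2]
width: 0.0869
grip_force: 0.0
```

>>> {"op": "arm_command", "data": {
  "xyz": [
    [0,0,0],
    [0,0,0],
    [0,0,0],
    [0,0,0],
    [0,0,0],
    [0,0,0],
    [0,0,0],
    [0,0,0],
    [0,0,0]
  ],
  "rot": [
    [0,0,0],
    [0,0,0],
    [0,0,0],
    [0,0,0],
    [0,0,0],
    [0,0,0],
    [0,0,0],
    [0,0,0],
    [0,0,0]
  ],
  "grip": 0,
  "squeeze": 15
}}

```text
time: 25.82
ee_pos: [0.5435, 0.2717, 0.0057]
eef_rot: [1.0, -0.0, 0.0, 0.0]
ft_force: [-0.4, -1.2, 3.4]
width: 0.0507
grip_force: 15.0
```

>>> {"op": "arm_command", "data": {
  "xyz": [
    [0,0,0.02],
    [0,0,0.06],
    [0,-0.02,0.09],
    [0.063,-0.6115,0.1],
    [0.063,-0.6115,0.1],
    [0.063,-0.6115,0.1],
    [0.063,-0.6115,0.1],
    [0.063,-0.6115,0.1],
    [0.063,-0.6115,0.1],
    [0.063,-0.6115,0.1],
    [0.063,-0.6115,0.1],
    [0.063,-0.6115,0.1],
    [0.063,-0.6115,0.1],
    [0.063,-0.6115,0.1],
    [0.063,-0.6115,0.1],
    [0.063,-0.6115,0.1],
    [0.063,-0.6115,0.1],
    [0.063,-0.6115,0.1],
    [0.063,-0.6115,0.1],
    [0.063,-0.6115,0.1]
  ],
  "rot": [
    [0,0,0],
    [0,0,0],
    [0,0,0],
    [0,0,0],
    [0,0,0],
    [0,0,0],
    [0,0,0],
    [0,0,0],
    [0,0,0],
    [0,0,0],
    [0,0,0],
    [0,0,0],
    [0,0,0],
    [0,0,0],
    [0,0,0],
    [0,0,0],
    [0,0,0],
    [0,0,0],
    [0,0,0],
    [0,0,0]
  ]
}}

```text
time: 27.48
ee_pos: [0.6061, -0.3403, 0.1049]
eef_rot: [1.0, -0.001, -0.0, -0.0]
ft_force: [0.4, 1.4, -0.6]
width: 0.0504
grip_force: 15.0
```

>>> {"op": "arm_command", "data": {
  "xyz": [
    [0,0,0],
    [0,0,-0.03],
    [0,0,-0.065],
    [0,0,-0.083],
    [0,0,-0.09],
    [0,0,-0.092],
    [0,0,-0.092],
    [0,0,-0.092]
  ],
  "rot": [
    [0,0,0],
    [0,0,0],
    [0,0,0],
    [0,0,0],
    [0,0,0],
    [0,0,0],
    [0,0,0],
    [0,0,0]
  ]
}}

```text
time: 28.15
ee_pos: [0.6073, -0.3392, 0.0147]
eef_rot: [1.0, 0.0, 0.001, 0.0]
ft_force: [-0.1, -0.6, -0.1]
width: 0.0504
grip_force: 15.0
```

>>> {"op": "arm_command", "data": {
  "xyz": [
    [0,0,0],
    [0,0,0],
    [0,0,0],
    [0,0,0],
    [0,0,0],
    [0,0,0.02],
    [0,0,0.06],
    [0,0,0.1],
    [0,0,0.1]
  ],
  "rot": [
    [0,0,0],
    [0,0,0],
    [0,0,0],
    [0,0,0],
    [0,0,0],
    [0,0,0],
    [0,0,0],
    [0,0,0],
    [0,0,0]
  ],
  "grip": 1
}}

```text
time: 28.9
ee_pos: [0.6103, -0.3409, 0.1226]
eef_rot: [1.0, -0.0, 0.005, 0.002]
ft_force: [1.4, -0.5, 1.2]
width: 0.0864
grip_force: 0.0
```

```bash
python3 - <<'E'
from h import *
s=r.read_state(); print(s['ee_pos'],s['width'],s['joint_positions'])
im=snap("wrist","w12.png")
for l in("tape_center","blue_spool_center"):
  for d in r.spot_point(l,"wrist")[:1]: print(l,d['conf'],W("wrist",d['at']))
seg(im,(160,60,80),(176,255,255),.025,amin=300)
E
```

```text
[ 0.61029431 -0.34090607  0.12261027] 0.08642707420811153 [ 0.88986102  0.64187989 -0.67494885  1.34246438  0.40233682  1.28208069
 -1.36744286]
tape_center 0.57 [ 0.60206204 -0.33868309  0.00768367]
blue_spool_center 0.81 [ 0.52236235 -0.3327221   0.02443441]
c [273.3 220. ] box 244 191 60 60 a 2590 [ 0.6064 -0.3388  0.025 ] boxc [ 0.6056 -0.3394  0.025 ]
```

>>> {"op": "arm_command", "data": {
  "xyz": [
    [-0.168,0.6395,0.046],
    [-0.168,0.6395,0.046],
    [-0.168,0.6395,0.046],
    [-0.168,0.6395,0.046],
    [-0.168,0.6395,0.046],
    [-0.168,0.6395,0.046],
    [-0.168,0.6395,0.046],
    [-0.168,0.6395,0.046],
    [-0.168,0.6395,0.046],
    [-0.168,0.6395,0.046],
    [-0.168,0.6395,0.046],
    [-0.168,0.6395,0.046],
    [-0.168,0.6395,0.046],
    [-0.168,0.6395,0.046],
    [-0.168,0.6395,0.046],
    [-0.168,0.6395,0.046],
    [-0.168,0.6395,0.046],
    [-0.168,0.6395,0.046],
    [-0.168,0.6395,0.046],
    [-0.168,0.6395,0.046]
  ],
  "rot": [
    [0,0,0.42],
    [0,0,0.42],
    [0,0,0.42],
    [0,0,0.42],
    [0,0,0.42],
    [0,0,0.42],
    [0,0,0.42],
    [0,0,0.42],
    [0,0,0.42],
    [0,0,0.42],
    [0,0,0.42],
    [0,0,0.42],
    [0,0,0.42],
    [0,0,0.42],
    [0,0,0.42],
    [0,0,0.42],
    [0,0,0.42],
    [0,0,0.42],
    [0,0,0.42],
    [0,0,0.42]
  ],
  "grip": 0.6
}}

```text
time: 30.72
ee_pos: [0.4389, 0.2979, 0.1586]
eef_rot: [0.978, 0.207, -0.001, 0.0]
ft_force: [0.5, -0.9, -0.1]
width: 0.052
grip_force: 0.0
```

```bash
python3 - <<'E'
from h import *
s=r.read_state(); print(s['ee_pos'],s['eef_rot'],s['width'],s['joint_positions'])
im=snap("wrist","w13.png")
for l in("setter_grip",):
  for d in r.spot_point(l,"wrist")[:1]: print(l,d['conf'],W("wrist",d['at']))
cv2.imwrite('pics/w13c.png',cv2.resize(im[150:290,180:380,::-1],None,fx=4,fy=4,interpolation=cv2.INTER_CUBIC))
seg(im,(0,150,60),(6,255,255),.012)
E
```

```text
[0.43894136 0.29792429 0.15864212] [ 9.78282463e-01  2.07274453e-01 -6.92555634e-04  4.93141724e-04] 0.05198476797147839 [ 0.23266735  0.35360615 -1.07781738  1.75090811  0.3287848   1.23694211
 -2.08316068]
setter_grip 0.74 [0.44039532 0.29621421 0.03858389]
c [275.5 178.3] box 270 171 11 15 a 141 [0.4591 0.3062 0.012 ] boxc [0.4589 0.3061 0.012 ]
```

View pics/w13c.png

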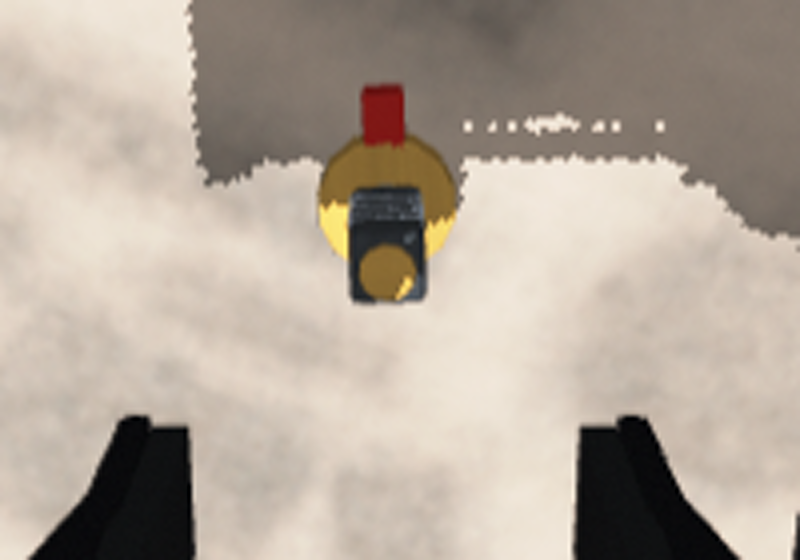

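The setter stands centred between the fingers with the lug straight up in the crop (383,115), the foot at column 388 and the top at (387,272). So yaw 0.42 matches to within about 3°.

```bash
python3 - <<'E'
from h import *
print(px2w("wrist",276.9,218,.063),px2w("wrist",277,150+200/4,.012),r.read_state()['ee_pos'])
E
```

```text
[0.43878643 0.29596085 0.063     ] [0.44021601 0.29624214 0.012     ] [0.43918567 0.29800287 0.15909336]
```

>>> {"op": "arm_command", "data": {
  "xyz": [
    [0.001,-0.003,-0.03],
    [0.001,-0.003,-0.065],
    [0.001,-0.003,-0.1],
    [0.001,-0.003,-0.125],
    [0.001,-0.003,-0.138],
    [0.001,-0.003,-0.138],
    [0.001,-0.003,-0.138]
  ],
  "rot": [
    [0,0,0],
    [0,0,0],
    [0,0,0],
    [0,0,0],
    [0,0,0],
    [0,0,0],
    [0,0,0]
  ]
}}

```text
time: 31.4
ee_pos: [0.4398, 0.2965, 0.0222]
eef_rot: [0.978, 0.208, -0.0, -0.0]
ft_force: [0.4, 0.8, -0.1]
width: 0.0519
grip_force: 0.0
```

>>> {"op": "arm_command", "data": {
  "xyz": [
    [0,0,0],
    [0,0,0],
    [0,0,0],
    [0,0,0],
    [0,0,0],
    [0,0,0],
    [0,0,0],
    [0,0,0],
    [0,0,0],
    [0,0,0],
    [0,0,0]
  ],
  "rot": [
    [0,0,0],
    [0,0,0],
    [0,0,0],
    [0,0,0],
    [0,0,0],
    [0,0,0],
    [0,0,0],
    [0,0,0],
    [0,0,0],
    [0,0,0],
    [0,0,0]
  ],
  "grip": 0,
  "squeeze": 20
}}

```text
time: 32.32
ee_pos: [0.4396, 0.2967, 0.0217]
eef_rot: [0.978, 0.208, 0.0, 0.0]
ft_force: [-0.1, -0.5, 3.8]
width: 0.016
grip_force: 19.9
```

>>> {"op": "arm_command", "data": {
  "xyz": [
    [0,0,0.03],
    [0,0,0.07],
    [0,0,0.11],
    [0.008,-0.624,0.12],
    [0.008,-0.624,0.12],
    [0.008,-0.624,0.12],
    [0.008,-0.624,0.12],
    [0.008,-0.624,0.12],
    [0.008,-0.624,0.12],
    [0.008,-0.624,0.12],
    [0.008,-0.624,0.12],
    [0.008,-0.624,0.12],
    [0.008,-0.624,0.12],
    [0.008,-0.624,0.12],
    [0.008,-0.624,0.12],
    [0.008,-0.624,0.12],
    [0.008,-0.624,0.12],
    [0.008,-0.624,0.12],
    [0.008,-0.624,0.12],
    [0.008,-0.624,0.12]
  ],
  "rot": [
    [0,0,0],
    [0,0,0],
    [0,0,0],
    [0,0,-0.496],
    [0,0,-0.496],
    [0,0,-0.496],
    [0,0,-0.496],
    [0,0,-0.496],
    [0,0,-0.496],
    [0,0,-0.496],
    [0,0,-0.496],
    [0,0,-0.496],
    [0,0,-0.496],
    [0,0,-0.496],
    [0,0,-0.496],
    [0,0,-0.496],
    [0,0,-0.496],
    [0,0,-0.496],
    [0,0,-0.496],
    [0,0,-0.496]
  ]
}}

```text
time: 33.98
ee_pos: [0.4464, -0.3295, 0.1406]
eef_rot: [0.999, -0.04, -0.0, -0.001]
ft_force: [-0.2, 0.5, -1.2]
width: 0.0155
grip_force: 19.9
```

```bash
python3 - <<'E'
from h import *
s=r.read_state(); print(s['ee_pos'],s['eef_rot'],s['width'],s['joint_positions'])
im=snap("wrist","w14.png")
for l in("setter_grip","blue_board","blue_spool_center","tape_center"):
  for d in r.spot_point(l,"wrist")[:1]: print(l,d['conf'],W("wrist",d['at']))
cv2.imwrite('pics/w14c.png',cv2.resize(im[90:290,140:400,::-1],None,fx=3,fy=3,interpolation=cv2.INTER_CUBIC))
E
```

```text
[ 0.44640637 -0.32950608  0.14057989] [ 9.99192498e-01 -4.01724647e-02 -4.57032456e-04 -5.62756931e-04] 0.015501402796468196 [ 1.07900182  0.30233798 -0.6148015   1.72575291  0.18663029  1.17397276
 -1.23834626]
setter_grip 0.86 [ 0.44746913 -0.32597149  0.157952  ]
blue_board 0.59 [ 5.25739938e-01 -3.31474420e-01  6.49521139e-05]
blue_spool_center 0.63 [ 0.52367588 -0.32980872  0.02945869]
tape_center 0.87 [ 0.60500193 -0.3364106   0.01833102]
```

View pics/w14c.png

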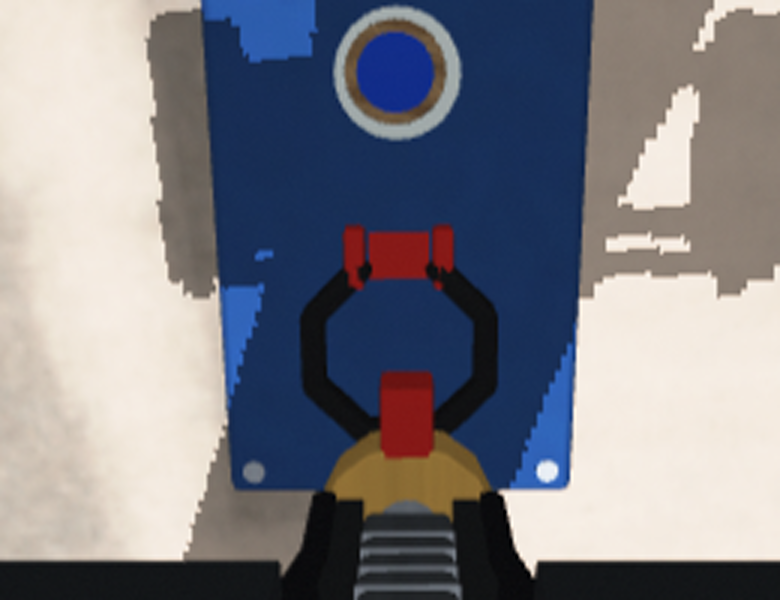

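Collar is centred at crop (399,350) with its red slot at (399,255). The held setter's lug is at (407,415), well aligned.

```bash
python3 - <<'E'
from h import *
print(r.read_state()['ee_pos'])
f=lambda c,w,z: print(np.round(px2w("wrist",140+c/3,90+w/3,z),4))
f(399,255,.008); f(399,350,.018); f(396,73,.048); f(407,415,.13)
E
```

```text
[ 0.44782989 -0.32598612  0.14164167]
[ 0.4755 -0.3263  0.008 ]
[ 0.4488 -0.3243  0.018 ]
[ 0.5284 -0.3299  0.048 ]
[ 0.4687 -0.3282  0.13  ]
```

>>> {"op": "arm_command", "data": {
  "xyz": [
    [0,-0.001,-0.03],
    [0,-0.001,-0.06],
    [0,-0.001,-0.085],
    [0,-0.001,-0.095],
    [0,-0.001,-0.1],
    [0,-0.001,-0.104],
    [0,-0.001,-0.108],
    [0,-0.001,-0.111],
    [0,-0.001,-0.112],
    [0,-0.001,-0.112]
  ],
  "rot": [
    [0,0,0],
    [0,0,0],
    [0,0,0],
    [0,0,0],
    [0,0,0],
    [0,0,0],
    [0,0,0],
    [0,0,0],
    [0,0,0],
    [0,0,0]
  ]
}}

```text
time: 35.07
ee_pos: [0.4477, -0.3285, 0.03]
eef_rot: [0.999, -0.038, 0.0, 0.0]
ft_force: [-0.1, -0.5, -1.0]
width: 0.0158
grip_force: 19.9
```

>>> {"op": "arm_command", "data": {
  "xyz": [
    [0,0,0],
    [0,0,0],
    [0,0,0],
    [0,0,0],
    [0,0,0],
    [0,0,0.02],
    [0,0,0.05],
    [0,0,0.09],
    [0,0,0.13],
    [0,0,0.13],
    [0,0,0.13]
  ],
  "rot": [
    [0,0,0],
    [0,0,0],
    [0,0,0],
    [0,0,0],
    [0,0,0],
    [0,0,0],
    [0,0,0],
    [0,0,0],
    [0,0,0],
    [0,0,0],
    [0,0,0]
  ],
  "grip": 0.5
}}

```text
time: 35.98
ee_pos: [0.4487, -0.3291, 0.1622]
eef_rot: [0.999, -0.038, 0.002, 0.002]
ft_force: [-1.1, 0.3, -1.2]
width: 0.0434
grip_force: 0.0
```

>>> {"op": "arm_command", "data": {
  "xyz": [
    [-0.03,0.11,0.1],
    [-0.03,0.11,0.1],
    [-0.03,0.11,0.1],
    [-0.03,0.11,0.1],
    [-0.03,0.11,0.1],
    [-0.03,0.11,0.1],
    [-0.03,0.11,0.1]
  ],
  "rot": [
    [0,0,0],
    [0,0,0],
    [0,0,0],
    [0,0,0],
    [0,0,0],
    [0,0,0],
    [0,0,0]
  ]
}}

```text
time: 36.57
ee_pos: [0.4168, -0.219, 0.2583]
eef_rot: [0.999, -0.039, -0.001, -0.0]
ft_force: [-0.0, 0.1, -0.6]
width: 0.0436
grip_force: 0.0
```

```bash
python3 - <<'E'
from h import *
s=r.read_state(); print(s['ee_pos'],s['width'])
im=snap("wrist","w15.png")
L=("setter_grip","blue_spool_center","tape_center","red_spool_center","orange_roll_center","white_spool_center","green_roll_center")
c15=cv2.cvtColor(im,cv2.COLOR_RGB2BGR)
B=((.5265,-.333),-.076,"B"); Y=((.5175,-.103),-.142,"Y")
def rep(cam):
  for l in L:
    for d in r.spot_point(l,cam)[:1]:
      w=W(cam,d['at']); o=[]
      for (p,a,n) in (B,Y):
        e=w[:2]-p; o.append((n,round(e[0]*np.cos(a)+e[1]*np.sin(a),3),round(-e[0]*np.sin(a)+e[1]*np.cos(a),3)))
      print(cam,l,round(d['conf'],2),np.round(w,3),o)
rep("wrist"); t=snap("top","t15.png"); rep("top")
t=cv2.resize(t[150:260,280:420,::-1],None,fx=4,fy=4,interpolation=cv2.INTER_CUBIC)[:, :]
cv2.imwrite('pics/fin.png',np.vstack([cv2.resize(c15,(400,300)),cv2.resize(t,(400,300))]))
E
```

```text
[ 0.41676519 -0.21896194  0.25829994] 0.043622599362259026
wrist setter_grip 0.85 [ 0.446 -0.327  0.047] [('B', np.float64(-0.08), np.float64(0.0)), ('Y', np.float64(-0.039), np.float64(-0.231))]
wrist blue_spool_center 0.66 [ 0.523 -0.335  0.03 ] [('B', np.float64(-0.003), np.float64(-0.002)), ('Y', np.float64(0.038), np.float64(-0.229))]
wrist red_spool_center 0.88 [ 0.469 -0.096  0.031] [('B', np.float64(-0.075), np.float64(0.232)), ('Y', np.float64(-0.049), np.float64(0.0))]
wrist orange_roll_center 0.57 [ 0.567 -0.113  0.023] [('B', np.float64(0.024), np.float64(0.222)), ('Y', np.float64(0.051), np.float64(-0.003))]
wrist white_spool_center 0.78 [0.431 0.079 0.02 ] [('B', np.float64(-0.126), np.float64(0.404)), ('Y', np.float64(-0.111), np.float64(0.168))]
top red_spool_center 0.57 [ 0.468 -0.094  0.03 ] [('B', np.float64(-0.076), np.float64(0.234)), ('Y', np.float64(-0.05), np.float64(0.002))]
top orange_roll_center 0.65 [ 0.568 -0.106  0.023] [('B', np.float64(0.024), np.float64(0.229)), ('Y', np.float64(0.05), np.float64(0.004))]
top white_spool_center 0.43 [0.437 0.073 0.019] [('B', np.float64(-0.12), np.float64(0.398)), ('Y', np.float64(-0.104), np.float64(0.163))]
top green_roll_center 0.73 [0.631 0.184 0.014] [('B', np.float64(0.065), np.float64(0.523)), ('Y', np.float64(0.072), np.float64(0.3))]
```

View pics/fin.png

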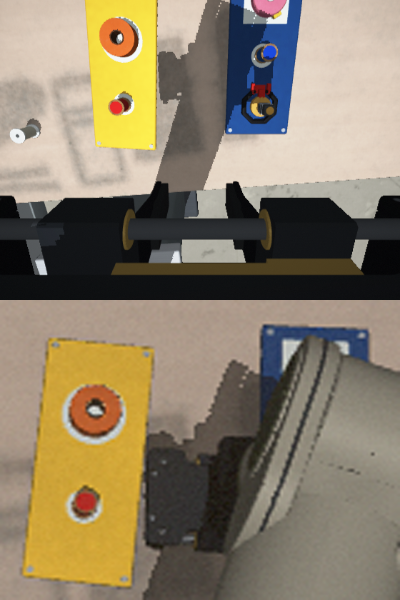

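The final picture shows all five things on their marks. The setter is in the collar at (261,105) with its lug in the red slot, the tape is on the square at (268,5), and the white and green things have not moved. Everything is within about 4 mm, so I hand in.

```bash
python3 -c "
from h import *
print(r.close_job())"
```

```text
the job is handed in; nothing more can be done
None
```

Both kits are made up and the job is handed in at about 37 s of robot time. The last measurements had everything I could check within about 4 mm of its mark. The tape was measured just after placing and only seen in the last picture, and the red spool needed a second placing.

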